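# Release the teal denture-cleanser capsule with its rocker

### The arm

A 6-joint arm with a two-finger parallel gripper is mounted at the origin on the work surface. World frame = base frame: x ahead of the robot, y to its left, z up, the work surface at z = 0. Lengths are in m, angles in rad, forces in N, time in s.
With the tool pointing down it reaches from about 0.35 to 0.775 m from the base axis. Payload 5.5 kg.
Tool frame: the origin (TCP) lies at the very end of the fingers, on their centre line; the grasp point (between the pads) lies 19 mm behind it; z points along the fingers, y is the direction in which the jaws open and shut (so a half turn about z gives the same grasp; the last joint's range is limited). The gripper opens to 85 mm and grips with 20 to 120 N. Pads are 22 mm wide; open, the fingers measure 114 mm over their backs; the gripper's body (76 mm by 85 mm) begins 54 mm behind the grasp point. The pads swing forward as they close: fully open they stand 13 mm farther back than shut.
Start: joints at [1.18, 0.313, 0.046, 1.304, 0, 1.431], TCP at [0.143, 0.557, 0.198] pointing down, gripper open.
Joint ranges: [-2.76, 2.76], [-0.86, 1.69], [-1.03, 1.26], [-2.2, 2.34], [-1.47, 1.5], [-3.14, 3.14]. Speed limits (rad/s): [2.57, 2.57, 3.14, 3.14, 3.14, 3.14].

### API

Orientations are given as a unit quaternion [w, x, y, z].
In Python, from workcell import get_state, read_camera, hand_in, find_in, silhouettes gives the robot as it stands. The module is installed in compiled form; this text tells all that it offers.
- The arm moves only by the tool send_rows, never from a script. Its argument "deltas" is a list that holds one entry, the list of rows, each a list of 6 numbers: the shift along the world's x, y, z in cm, then the turn, a rotation vector about the world's x, y, z in degrees. In form: [[[dx, dy, dz, wx, wy, wz], ...]]. A call has 1 to 12 rows; each row is the pose to reach, as a shift and turn from the pose commanded when the call began; what a row does not reach only later rows make up. A row lasts 1/10 s, in which the tool goes at most 50 mm and 8.59 degrees, less where a joint would pass 70% of its speed; a pose out of reach is approached as far as the arm can. A call with a gripper value outside its range is refused whole. "jaw" is the opening, from -1 (shut) to 1 (fully open), so that 0 is half open, set as the call begins (left out, the last holds). The fingers move at their own pace and stop on an object; "force" is the grip in N (left out, the last holds). Time passes only in rows, so rows that repeat a pose let the fingers close. It gives the time, the measured TCP pose, the force and the opening at its end, in the units of the state.
- get_state(): the state, without advancing time (a new reading comes with each control period).
- read_camera(name): name is "scene" or "top" or "wrist"; returns a dict with "img" (384x512x3 uint8, red, green, blue), "z_map" (384x512 float32, m along the optical axis (not along the pixel's ray), 0 where there is no reading), "vfov" (degrees; the focal length in pixels is half the picture's height over the tangent of half this angle, whatever the lens; pixels are square), "cx", "cy" (the principal point, pixels), "R" (3x3) and "t" (3): a world point X has camera coordinates R X + t; the wrist camera has in their place "hand_eye" (4x4, takes a point from camera to tool coordinates, whose origin is the TCP and whose axes are the flange's). Camera axes: x right, y down, z forward; pixel columns grow to the right and rows downward; lengths in m; the calibration is good to about 2 mm. A picture is of the moment at which its call begins: read the wrist's pose just before it.
- hand_in(): hands the job in, once; it reports no verdict.
Trained networks look in a picture, given as the dict that the camera call returned (one of the last four; its "shot" number tells which), for a name from the list of things; names that differ only in an ending like _2 or _b are one class to them, and where a whole thing is asked for, a point or a joint stands for the part that bears it (a point fixed in the world has none). Each returns a list of dicts, best first, with "conf" (0 to 1); they miss things now and then, are a little off and sometimes report something else, mostly with a low value. They report only what shows in the picture. A call takes as long as a camera call. They do not tell look-alikes from the thing itself.
- find_in(picture, thing): "box" ([centre column, centre row, width, height] in pixels, round what is visible of it).
- silhouettes(picture, thing): "mask" (384x512 bool, what is visible of it) and "box" ([centre column, centre row, width, height] in pixels, round what is visible of it).
The state is a dict: "clock": time; "joint_pos": joint angles; "qvel": joint speeds; "tau": joint torques, N m; "tcp_pos": TCP position; "orientation": TCP orientation; "wrist_force": force on the tool from outside, world axes, zero at the start; "ft_torque": the same for the moment, N m; "finger_gap": finger opening in m.
Only numpy, scipy, OpenCV 4.12 (cv2) and the standard library are available. Lean on these libraries where they do the work, as an engineer would, in place of code of your own. Each camera call takes 0.05 s, during which the arm holds its last target.

### The job

Dispense the teal capsule into the trinket dish: press down the blue paddle of the rocker on the teal capsule's lane, so that its far end lifts the gate, and keep it down until the capsule has rolled into the dish; then let the paddle go so the gate closes again. Leave the amber capsule and its rocker alone, and do not touch the capsules, the gates, the dish or the other toiletries.

Things in the scene. Friction and masses are not known exactly. Their poses are not given: they have to be found in the camera images.
- dispenser: White two-lane dispenser, fixed, 175 x 150 mm, 124 mm high. Origin on the counter, midway between the lanes. +x: downhill along the lanes to the dish; +y: to the left lane. Lanes at y = +32 (left) and -32 mm (right). Each has a rocker on an axle at x = -15 mm, 115 mm up: blue paddle on the uphill end, overhanging the back with air beneath; two-bar gate on the downhill end.
- teal_capsule: Teal ball, 30 mm across, 20 g or so, waiting behind the gate of one lane (left or right, it varies), 70 mm downhill of the dispenser's origin. Its centre is 64 mm up in the lane, 21 mm up once in the dish. Origin at its centre.
- amber_capsule: Amber ball, 30 mm across, behind the gate of the other lane; it stays there. Origin at its centre.
- rocker_left (a joint): Angle of the left rocker (lane y = +32 mm): 0 = at rest, gate closed; 0.40 rad = end stop, paddle fully down, gate fully open. The capsule gets under the gate from about 0.25 rad. A spring closes it when let go; at the paddle it needs about 2 N to start and 6 N at the end stop.
- rocker_right (a joint): The same for the right rocker (lane y = -32 mm).
- rocker_left_paddle (a point): Centre of the top face of the left paddle, a blue pad 34 mm (along the lane) x 30 mm x 6 mm, 100 mm from the axle; 118 mm above the counter at rest, 39 mm lower (and about 9 mm nearer the axle) at the end stop. 34 mm of free space separates it from the other paddle.
- rocker_right_paddle (a point): The same for the right paddle.
- rocker_left_gate (a point): Middle of the left gate: two grey upright bars 18 mm apart and 65 mm tall, hanging from the rocker 100 mm downhill of the axle; their lower ends are 53 mm above the counter when closed, the middle 85 mm.
- rocker_right_gate (a point): The same for the right gate.
- dish_middle (a point): Centre of the inner floor of the white ceramic trinket dish that stands on the counter below both spouts: outside 110 mm (x, along the lanes) x 150 mm (y) x 32 mm high, walls and floor 6 mm. Loose.
- trinket_dish: The same dish; origin at the centre of its underside, x along its 110 mm side.
- denture_case: Teal denture case with a white press button, 85 x 90 x 45 mm, beside the dispenser. Origin under its centre.
- denture_brush: White and teal denture brush lying flat, about 165 mm long, 23 mm high, beside the dispenser. Origin under its handle.
- hairbrush: Chrome hairbrush lying bristles up, 210 mm long, 62 mm wide, 34 mm high. Origin on its underside near the neck.
- tumbler: Blue ceramic tumbler, 72 mm across, 95 mm high. Origin under its centre.
- cream_jar: Amber glass jar with a white lid, 60 mm across, 55 mm high. Origin under its centre.
- lotion: White lotion bottle, 56 mm across, 150 mm high. Origin under its centre.
Not all that is in view belongs to the job. Leave any green or pink look-alike of the trinket_dish alone.

How it is judged:
By the outcome, as a careful person would: the job done as asked, in the order asked, and still so for the second after the job is handed in, with the robot touching nothing.
It also fails if it takes over 32 s, if anything falls off the work surface, if the arm or the gripper's body presses on something with over 40 N, if the wrist force passes 120 N, or if a joint passes its speed limit or range.

## Working session

There is one attempt and no reset: what is moved stays moved. The work goes in short steps, Python scripts to look and compute and a tool call to move; the robot and the scene stay as the last step left them, time stands still between calls to the robot, and variables do not carry over. Pictures are saved under pics/ and viewed, and the job is handed in when it is done.

Besides the shell and the picture viewer there is one more tool, called after ">>>" as name(argument=value, ...), one argument or row to a line, values as JSON. send_rows: Moves the arm, as the interface text tells. Its arguments: {"type":"object","properties":{"deltas":{"type":"array","items":{"type":"array","items":{"type":"array","items":{"type":"number"}}}},"jaw":{"type":"number"},"force":{"type":"number"}},"required":["deltas"]}

```bash
mkdir -p pics
cat > h.py <<'E'
import numpy as np, cv2
from workcell import *
def f_of(p): return p["img"].shape[0]/2/np.tan(np.radians(p["vfov"])/2)
def cloud(p):
    f=f_of(p); z=p["z_map"]; v,u=np.mgrid[0:z.shape[0],0:z.shape[1]]
    c=np.stack([(u-p["cx"])/f*z,(v-p["cy"])/f*z,z],-1)
    return (c-np.array(p["t"]))@np.array(p["R"])
def save(p,n): cv2.imwrite("pics/"+n,p["img"][:,:,::-1])
E
python3 - <<'E'
from h import *
s=get_state(); print(s)
for n in("scene","top"):
    p=read_camera(n); save(p,n+"1.png"); W=cloud(p); np.savez(n+"1.npz",W=W,img=p["img"],z=p["z_map"])
    for t in["teal_capsule","amber_capsule","rocker_left_paddle","rocker_left","dispenser","trinket_dish","rocker_left_gate"]:
        for d in silhouettes(p,t)[:3]:
            m=d["mask"]&(p["z_map"]>0)
            print(n,t,round(d["conf"],2),np.round(d["box"]),np.round(np.median(W[m],0),3) if m.any() else None)
E
```

```text
{'clock': 0.0, 'joint_pos': array([1.18044817e+00, 3.13998710e-01, 4.49696798e-02, 1.30357928e+00,
       5.57998052e-06, 1.43119349e+00]), 'qvel': array([-2.22085073e-03, -6.50787969e-05, -7.53044023e-04,  1.25584903e-04,
        1.67765858e-04, -1.56420126e-03]), 'tau': array([ 1.09809882e-04, -4.80629933e+01,  2.98532456e+01,  1.94755162e-02,
        5.30043815e-05,  1.16095016e-06]), 'tcp_pos': array([0.14246378, 0.55648686, 0.19670607]), 'orientation': array([-2.39958193e-04,  1.25044427e-01,  9.92150730e-01, -8.73638674e-04]), 'wrist_force': array([ 0.29482346, -0.5381569 , -0.36912793]), 'ft_torque': array([ 0.0011999 , -0.03645346, -0.01307362]), 'finger_gap': 0.0856101956547707}
scene teal_capsule 0.57 [238. 222.  12.   8.] [0.694 0.062 0.072]
scene teal_capsule 0.49 [431. 263.  66.  34.] [0.381 0.517 0.021]
scene amber_capsule 0.38 [223. 211.   6.   4.] [0.695 0.001 0.071]
scene rocker_left_paddle 0.83 [258. 200.  58.  52.] [0.523 0.051 0.117]
scene rocker_left_paddle 0.73 [241. 187.  57.  44.] [ 0.593 -0.012  0.116]
scene rocker_left 0.73 [258. 197.  53.  45.] [0.608 0.052
[... 220 characters left out ...]
 [205. 244.  61.  54.] [0.794 0.026 0.007]
scene trinket_dish 0.74 [140. 171.  58.  42.] [ 0.759 -0.365  0.008]
scene trinket_dish 0.71 [253. 297.  58.  50.] [0.794 0.253 0.006]
scene rocker_left_gate 0.49 [258. 198.  57.  52.] [0.596 0.05  0.114]
top rocker_left_paddle 0.58 [245. 182.   7.  55.] [0.533 0.051 0.118]
top rocker_left 0.5 [243. 182.   8.  61.] [0.54  0.051 0.119]
top dispenser 0.93 [252. 181.  40.  60.] [0.621 0.021 0.063]
top trinket_dish 0.95 [225. 236.  46.  41.] [0.406 0.124 0.007]
top trinket_dish 0.93 [252. 138.  42.  26.] [0.8   0.029 0.008]
top trinket_dish 0.84 [194. 139.  45.  44.] [0.799 0.258 0.009]
top rocker_left_gate 0.52 [247. 183.   8.  60.] [0.594 0.054 0.119]
```

Run:
```python
from h import *
for n,(r0,r1,c0,c1) in{"scene":(140,290,130,330),"top":(100,250,150,350)}.items():
    d=np.load(n+"1.npz"); cv2.imwrite(f"pics/{n}_z.png",cv2.resize(d["img"][r0:r1,c0:c1,::-1],(800,600),interpolation=cv2.INTER_CUBIC))
    img=d["img"].astype(int);W=d["W"]
    r,g,b=img[...,0],img[...,1],img[...,2]
    hsv=cv2.cvtColor(d["img"],cv2.COLOR_RGB2HSV)
    m=((hsv[...,0]>98)&(hsv[...,0]<125)&(hsv[...,1]>120)&(W[...,2]>.09)&(W[...,2]<.135)).astype(np.uint8)
    k,l,st,ce=cv2.connectedComponentsWithStats(m)
    for i in range(1,k):
        if st[i,4]>8:
            q=W[l==i]; print(n,st[i],ce[i].round(1),np.median(q,0).round(4),q.min(0).round(3),q.max(0).round(3))
```

```text
scene [259 163  11   8  55] [264.  166.1] [ 0.5087 -0.0176  0.1164] [ 0.494 -0.033  0.111] [ 0.526 -0.004  0.122]
scene [273 173  12   9  61] [278.5 176.7] [0.5065 0.0468 0.1171] [0.492 0.033 0.111] [0.522 0.063 0.122]
top [377 181   4   9  12] [377.9 185.4] [ 0.5885 -0.4456  0.0949] [ 0.576 -0.454  0.09 ] [ 0.606 -0.443  0.099]
top [243 203   7   9  60] [246.1 207.1] [0.507  0.0464 0.119 ] [0.492 0.035 0.112] [0.522 0.058 0.125]
top [260 202   8   9  68] [263.5 206.1] [ 0.5104 -0.0173  0.1188] [ 0.495 -0.03   0.112] [ 0.525 -0.005  0.126]
```

View pics/scene1.png

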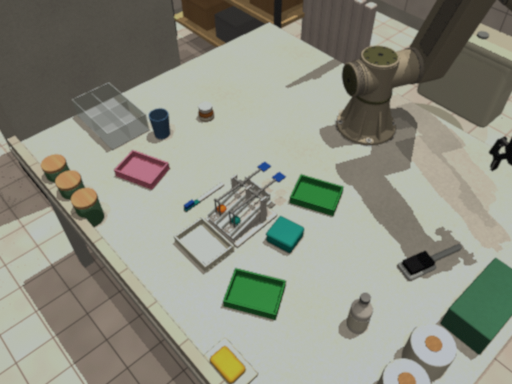

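View pics/top1.png

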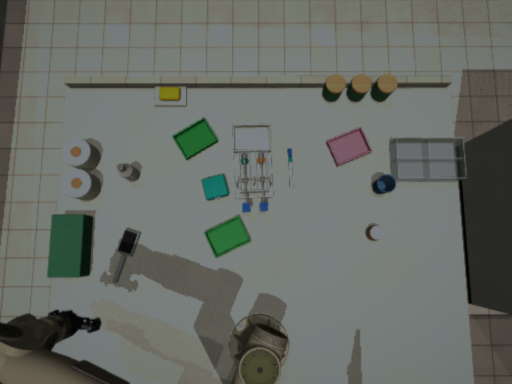

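```bash
sleep 1
```

```text
(no output)
```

View pics/scene_z.png

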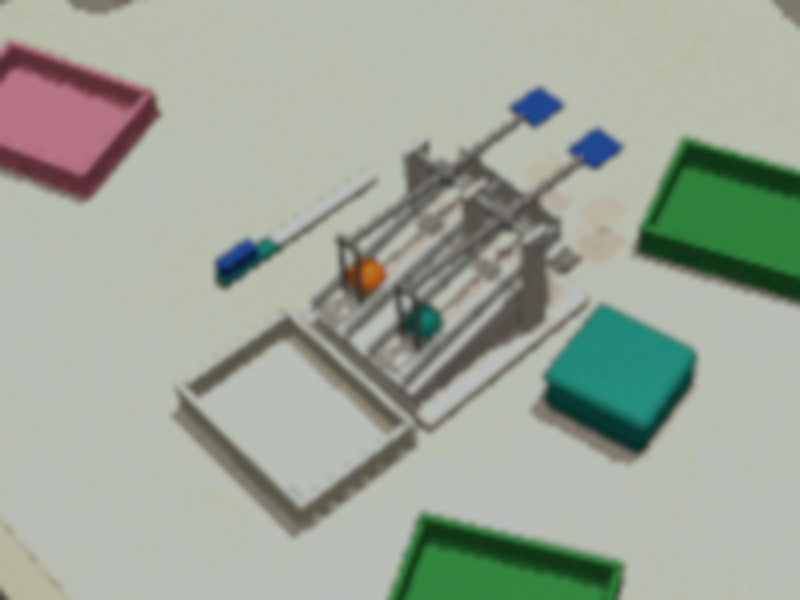

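View pics/top_z.png

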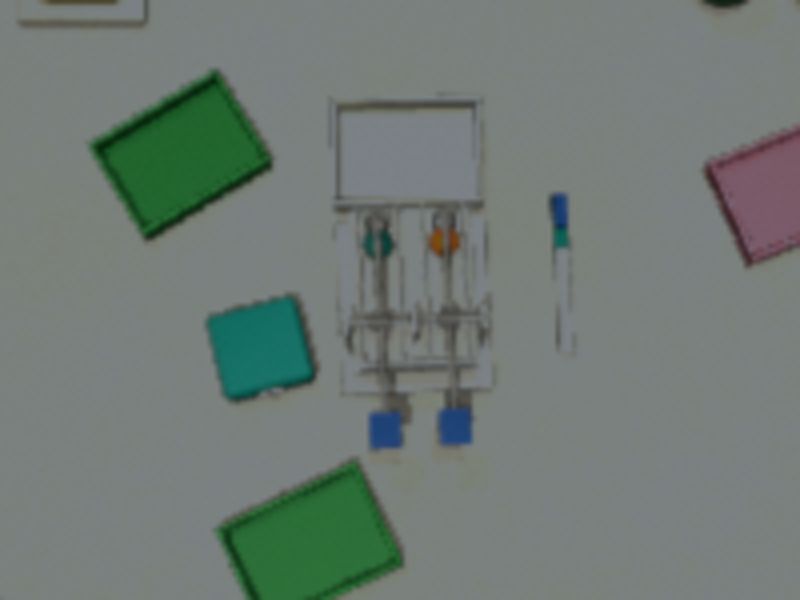

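The scene picture shows the teal ball (about col 237, row 221) on the lane whose paddle is at (278, 177). The amber ball is on the other lane, with its paddle at (264, 166). In the top view the teal ball (col 244, row 160) lines up with the paddle at (246, 207).

The teal lane is therefore the left one. Its paddle is at about (0.507, 0.047, 0.118), which matches the stated 118 mm height and the 64 mm paddle spacing. The dispenser's yaw is about +3°.

I'll shut the jaws and move over the paddle, turning the tool so its y axis lies along the lane.

>>> send_rows(
  deltas=[
    [[1.5,-2.1,0,0,0,-3],[3,-4.2,0,0,0,-6],[4.5,-6.3,0,0,0,-9],[6,-8.4,0,0,0,-12],[7.5,-10.5,0,0,0,-15],[9,-12.6,0,0,0,-18],[10.5,-14.7,0,0,0,-21],[12,-16.8,0,0,0,-24],[13.5,-18.9,0,0,0,-27],[15,-21,0,0,0,-30],[16.5,-23.1,0,0,0,-33],[18,-25.2,0,0,0,-36]],
  ],
  jaw=-1,
)

```text
clock: 2.0
tcp_pos: [0.3233, 0.3042, 0.1978]
orientation: [0.0, 0.426, 0.905, 0.0]
wrist_force: [1.1, -0.2, 0.3]
finger_gap: -0.0
```

>>> send_rows(
  deltas=[
    [[1.5,-2.1,0,0,0,-3],[3,-4.2,0,0,0,-6],[4.5,-6.3,0,0,0,-9],[6,-8.4,0,0,0,-12],[7.5,-10.5,0,0,0,-15],[9,-12.6,0,0,0,-18],[10.5,-14.7,0,0,0,-21],[12,-16.8,0,0,0,-24],[13.5,-18.9,0,0,0,-27],[15,-21,0,0,0,-30],[16.5,-23.1,0,0,0,-33],[18,-25.2,0,0,0,-36.5]],
  ],
)

```text
clock: 3.2
tcp_pos: [0.5033, 0.0521, 0.1977]
orientation: [0.0, 0.688, 0.725, 0.0]
wrist_force: [0.3, -0.2, 0.2]
finger_gap: 0.0
```

Run:
```python
from h import *
s=get_state(); print(s)
p=read_camera("wrist"); save(p,"w1.png"); q=read_camera("scene"); cv2.imwrite("pics/s2.png",cv2.resize(q["img"][120:290,130:330,::-1],(800,600)))
```

```text
{'clock': 3.2, 'joint_pos': array([-5.56775032e-02,  1.79093783e-01, -1.29165190e-01,  1.26210464e+00,
        4.55308735e-05,  1.46292154e+00]), 'qvel': array([-0.41123771,  0.23704765,  0.28684828,  0.05000525,  0.00056909,
        0.2012046 ]), 'tau': array([ 1.63228199e+00, -4.15920281e+01,  2.86465538e+01,  2.40500271e-02,
       -5.27692249e-02, -2.69390289e-01]), 'tcp_pos': array([0.50331481, 0.05208708, 0.19774375]), 'orientation': array([1.50244650e-04, 6.88413524e-01, 7.25318394e-01, 1.57338598e-04]), 'wrist_force': array([ 0.27060246, -0.22983729,  0.22926541]), 'ft_torque': array([0.02366748, 0.04455813, 0.00816135]), 'finger_gap': 2.2950672474142556e-05}
```

View pics/w1.png

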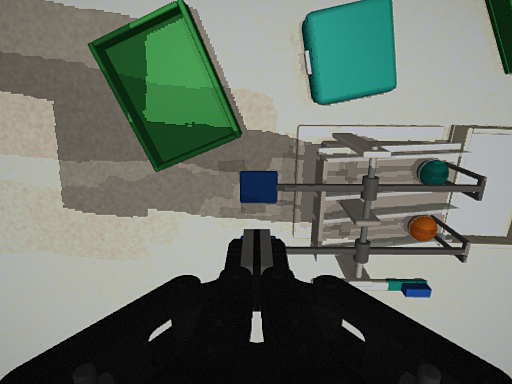

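View pics/s2.png

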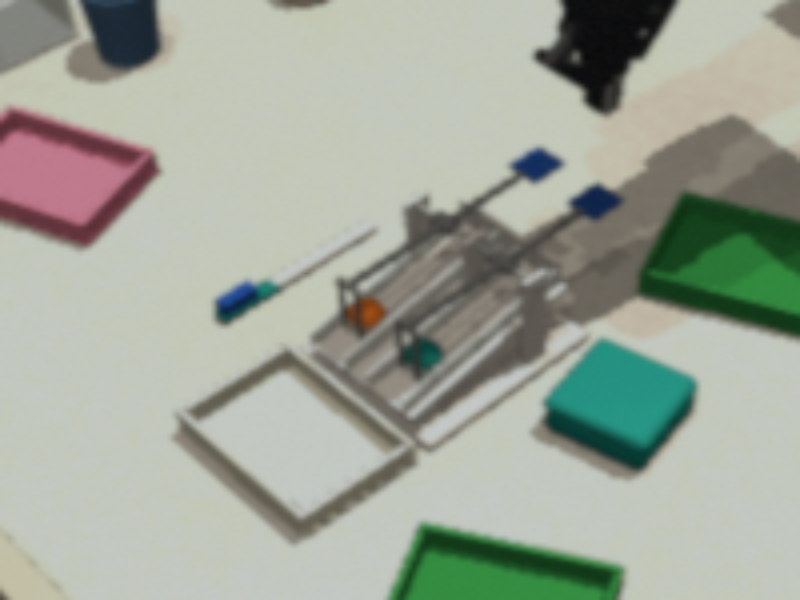

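The wrist view shows the left paddle at (258, 187), joined by its lever to the teal lane (ball at 433, 173). I'll measure the paddle from the wrist depth.

Run:
```python
from h import *
from scipy.spatial.transform import Rotation as Ro
s=get_state(); p=read_camera("wrist")
print(s["tcp_pos"],s["qvel"].round(3))
o=s["orientation"]; R=Ro.from_quat([o[1],o[2],o[3],o[0]]).as_matrix()
f=f_of(p);z=p["z_map"];v,u=np.mgrid[0:384,0:512]
c=np.stack([(u-p["cx"])/f*z,(v-p["cy"])/f*z,z],-1); H=np.array(p["hand_eye"])
W=(c@H[:3,:3].T+H[:3,3])@R.T+s["tcp_pos"]
hsv=cv2.cvtColor(p["img"],cv2.COLOR_RGB2HSV)
m=((hsv[...,0]>98)&(hsv[...,0]<125)&(hsv[...,1]>120)&(W[...,2]>.09)&(W[...,2]<.135)&(z>0)).astype(np.uint8)
k,l,st,ce=cv2.connectedComponentsWithStats(m)
for i in range(1,k):
    if st[i,4]>30: q=W[l==i]; print(st[i],ce[i],q.mean(0).round(4),q.min(0).round(3),q.max(0).round(3))
for nm,a in(("teal",(433,173)),("amber",(423,228))): print(nm,W[a[1],a[0]])
# fingers points
m=(z>0)&(z<.3)&(W[...,2]>.17); 
for lo in(.19,.2,.21,.22,.24,.26):
    k=m&(W[...,2]>lo)&(W[...,2]<lo+.02); q=W[k]; print(lo,len(q), q.min(0).round(3) if len(q) else'',q.max(0).round(3) if len(q) else '')
```

```text
[0.50458204 0.05081908 0.19746062] [ 0.04  -0.022 -0.032  0.023  0.024 -0.013]
[ 238  170   38   31 1135] [256.6123348  184.84493392] [0.5047 0.0487 0.1172] [0.488 0.034 0.114] [0.521 0.063 0.119]
teal [0.68428249 0.05733952 0.07613465]
amber [ 0.68785327 -0.00437966  0.07581284]
0.19 0  
0.2 0  
0.21 0  
0.22 214 [0.491 0.058 0.233] [0.517 0.064 0.24 ]
0.24 1264 [0.49  0.057 0.24 ] [0.517 0.064 0.26 ]
0.26 2907 [0.47 0.04 0.26] [0.537 0.067 0.28 ]
```

>>> send_rows(
  deltas=[
    [[-0.1,-0.4,-1.5,0,0,0],[-0.1,-0.4,-3,0,0,0],[-0.1,-0.4,-4.5,0,0,0],[-0.1,-0.4,-5.5,0,0,0],[-0.1,-0.4,-6.2,0,0,0],[-0.1,-0.4,-6.7,0,0,0],[-0.1,-0.4,-6.7,0,0,0],[-0.1,-0.4,-6.7,0,0,0]],
  ],
)

```text
clock: 4.15
tcp_pos: [0.502, 0.0491, 0.131]
orientation: [0.0, 0.687, 0.726, 0.0]
wrist_force: [0.1, -0.1, -0.2]
finger_gap: 0.0002
```

Run:
```python
from h import *
s=get_state(); print(s["tcp_pos"],s["wrist_force"])
p=read_camera("wrist"); save(p,"w2.png"); q=read_camera("scene"); cv2.imwrite("pics/s3.png",cv2.resize(q["img"][140:260,180:340,::-1],(800,600)))
```

```text
[0.50199    0.04913237 0.13102349] [ 0.14318183 -0.05603924 -0.19694098]
```

View pics/w2.png

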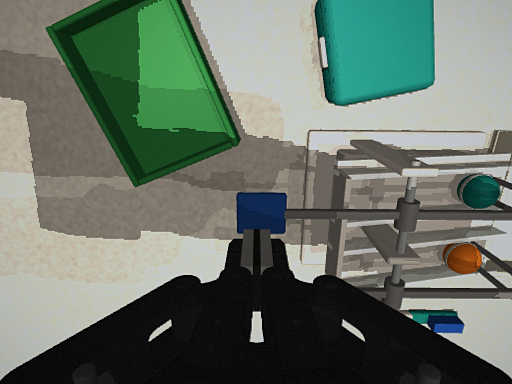

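View pics/s3.png

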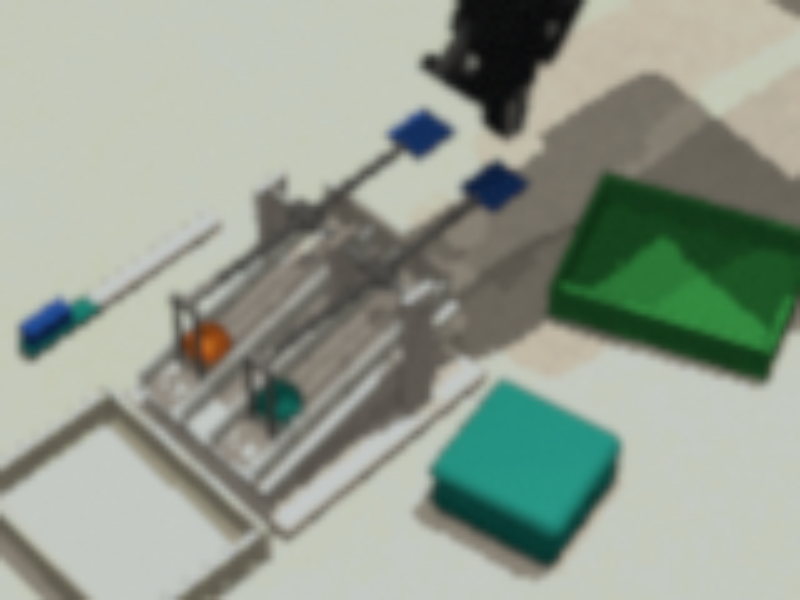

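Run:
```python
from h import *
from scipy.spatial.transform import Rotation as Ro
s=get_state(); p=read_camera("wrist"); f=f_of(p)
H=np.array(p["hand_eye"]); Hi=np.linalg.inv(H)
for z in(0,-.019,-.036,-.05):
    c=Hi@[0,0,z,1]; print(z,"wrist px",p["cx"]+f*c[0]/c[2],p["cy"]+f*c[1]/c[2],c[2])
print("z_map",p["z_map"][225:300:6,250]); print(p["z_map"][225:300:6,258])
q=read_camera("scene"); f=f_of(q)
t=s["tcp_pos"]; print(t)
for X in(t,t+[0,0,.036],[.506,.0475,.118]):
    c=np.array(q["R"])@X+np.array(q["t"]); print("scene",q["cx"]+f*c[0]/c[2],q["cy"]+f*c[1]/c[2])
W=cloud(q); 
m=(abs(W[...,0]-t[0])<.03)&(abs(W[...,1]-t[1])<.03)&(W[...,2]>.121)
print(np.sort(W[m][:,2])[:15]); save(q,"s4.png")
```

```text
0 wrist px 257.08616366410564 220.447004312023 0.19145696711446214
-0.019 wrist px 257.2061513561992 234.2448094272518 0.17336632098391958
-0.036 wrist px 257.3369207286678 249.28243774462177 0.15717995339343416
-0.05 wrist px 257.46671036331975 264.20740257774844 0.14385000361303438
z_map [0.20760362 0.15080518 0.14432877 0.13839841 0.13387807 0.12759773
 0.12464267 0.12160891 0.11468782 0.11058732 0.11021657 0.10946213
 0.11420652]
[0.20748071 0.15007113 0.14417891 0.13827087 0.13325544 0.12771544
 0.12392314 0.12069329 0.12298121 0.12230714 0.12345592 0.12526
 0.12525119]
[0.50218049 0.04904836 0.13120342]
scene 280.4366900572692 173.09018162330392
scene 280.78569171079164 164.89774817364025
scene 279.07634663524897 176.36186988922222
[0.12157376 0.16435958 0.16541378 0.16653969 0.16772056 0.1684056
 0.16869436 0.17023608 0.17065216 0.17172269 0.17228015 0.17246666
 0.17294049 0.17364832 0.17406744]
```

By both depth cameras, the visible finger ends sit about 33 mm above the stated TCP. I'll find contact by force, in small steps.

>>> send_rows(
  deltas=[
    [[0.1,-0.15,-0.5,0,0,0],[0.1,-0.15,-1,0,0,0],[0.1,-0.15,-1.4,0,0,0],[0.1,-0.15,-1.6,0,0,0],[0.1,-0.15,-1.6,0,0,0]],
  ],
)

```text
clock: 4.85
tcp_pos: [0.5023, 0.0476, 0.114]
orientation: [-0.0, 0.688, 0.726, -0.0]
wrist_force: [-0.0, -0.3, 0.0]
finger_gap: -0.0001
```

Run:
```python
from h import *
s=get_state(); print(s["tcp_pos"],s["wrist_force"])
p=read_camera("wrist"); save(p,"w5.png"); q=read_camera("scene"); cv2.imwrite("pics/s5.png",cv2.resize(q["img"][140:260,180:340,::-1],(800,600)))
```

```text
[0.50227882 0.04757881 0.11404394] [-0.01780154 -0.25173656  0.04377631]
```

View pics/s5.png

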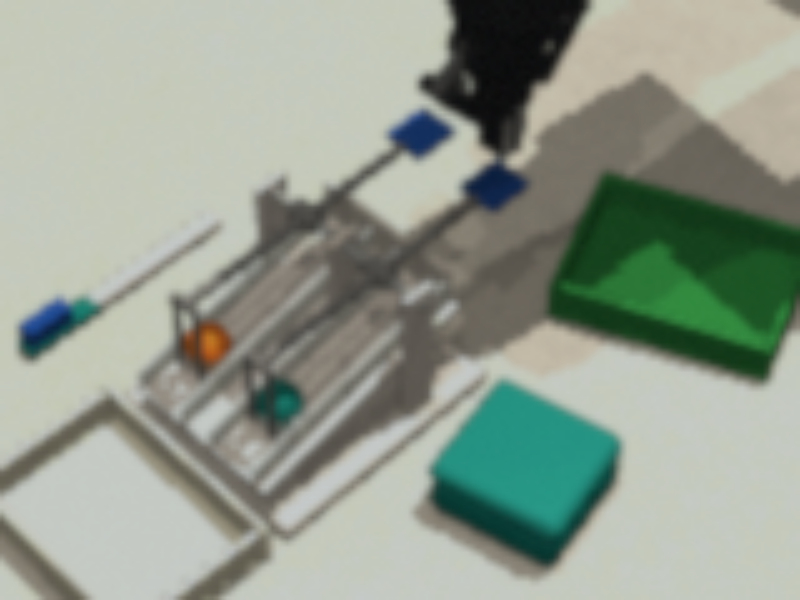

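>>> send_rows(
  deltas=[
    [[0,-0.05,-0.4,0,0,0],[0,-0.05,-0.8,0,0,0],[0,-0.05,-1.2,0,0,0],[0,-0.05,-1.6,0,0,0],[0,-0.05,-2.0,0,0,0],[0,-0.05,-2.4,0,0,0],[0,-0.05,-2.4,0,0,0]],
  ],
)

```text
clock: 5.65
tcp_pos: [0.5022, 0.0471, 0.0899]
orientation: [-0.0, 0.688, 0.726, -0.0]
wrist_force: [0.3, 0.2, -0.2]
finger_gap: -0.0
```

Run:
```python
from h import *
s=get_state(); print(s["tcp_pos"],s["wrist_force"])
p=read_camera("wrist"); save(p,"w6.png"); q=read_camera("scene"); cv2.imwrite("pics/s6.png",cv2.resize(q["img"][140:260,180:340,::-1],(800,600)))
W=cloud(q);t=s["tcp_pos"]
m=(abs(W[...,0]-t[0])<.03)&(abs(W[...,1]-t[1])<.03)&(W[...,2]>.08)
print(np.sort(W[m][:,2])[::3].round(3))
```

```text
[0.50219675 0.04707634 0.08989195] [ 0.33906826  0.21661482 -0.24243056]
[0.112 0.113 0.113 0.113 0.114 0.114 0.114 0.114 0.115 0.115 0.115 0.115
 0.115 0.116 0.116 0.116 0.117 0.117 0.118 0.119 0.119 0.121 0.128 0.13
 0.131 0.131 0.135 0.137 0.138 0.139 0.142 0.144 0.144 0.145 0.147 0.147
 0.15  0.152 0.154 0.158 0.16  0.164 0.165 0.166 0.167 0.167 0.169 0.171
 0.173 0.173 0.174 0.175 0.175 0.176 0.176 0.177 0.178 0.178 0.179 0.179
 0.18  0.181 0.181 0.184 0.184 0.185 0.187 0.188 0.19  0.19  0.191 0.192
 0.194 0.195 0.196 0.199 0.2   0.2   0.201 0.202 0.203 0.205 0.206 0.208
 0.209 0.21  0.211 0.213 0.213 0.214 0.215 0.217 0.218 0.219 0.22  0.222
 0.222 0.223 0.224 0.225 0.225 0.226 0.227 0.228 0.231 0.231 0.234 0.239
 0.244 0.251 0.254 0.257 0.26  0.268 0.27  0.273 0.276 0.277 0.281 0.284
 0.288 0.289 0.291 0.292 0.294 0.294 0.295 0.295 0.295 0.296 0.296 0.297
 0.298 0.299 0.299 0.301 0.303 0.305 0.309 0.311 0.311 0.315 0.317 0.32
 0.324 0.328 0.33  0.332 0.336 0.337 0.34  0.342 0.344 0.346 0.346 0.347
 0.351 0.352 0.355 0.356 0.358 0.361 0.361 0.363 0.366 0.368 0.373 0.378
 0.381 
[... 569 characters left out ...]
 0.604
 0.604 0.604 0.604 0.604 0.604 0.604 0.604 0.604 0.605 0.605 0.605 0.605
 0.605 0.605 0.605 0.605 0.605 0.605 0.605 0.605 0.606 0.606 0.606 0.606
 0.606 0.606 0.606 0.606 0.606 0.606 0.606 0.606 0.606 0.606 0.606 0.606
 0.606 0.606 0.606 0.606 0.607 0.607 0.607 0.607 0.607 0.607 0.607 0.607
 0.607 0.607 0.607 0.607 0.607 0.607 0.607 0.608 0.608 0.608 0.608 0.609
 0.609 0.609 0.609 0.609 0.61  0.61  0.611 0.611 0.612 0.612 0.613 0.613
 0.614 0.614 0.614 0.614 0.615 0.615 0.615 0.616 0.617 0.617 0.617 0.617
 0.618 0.618 0.618 0.618 0.618 0.618 0.618 0.618 0.618 0.619 0.619 0.619
 0.619 0.619 0.619 0.619 0.619 0.62  0.62  0.62  0.62  0.62  0.62  0.62
 0.621 0.621 0.621 0.621 0.622 0.622]
```

View pics/s6.png

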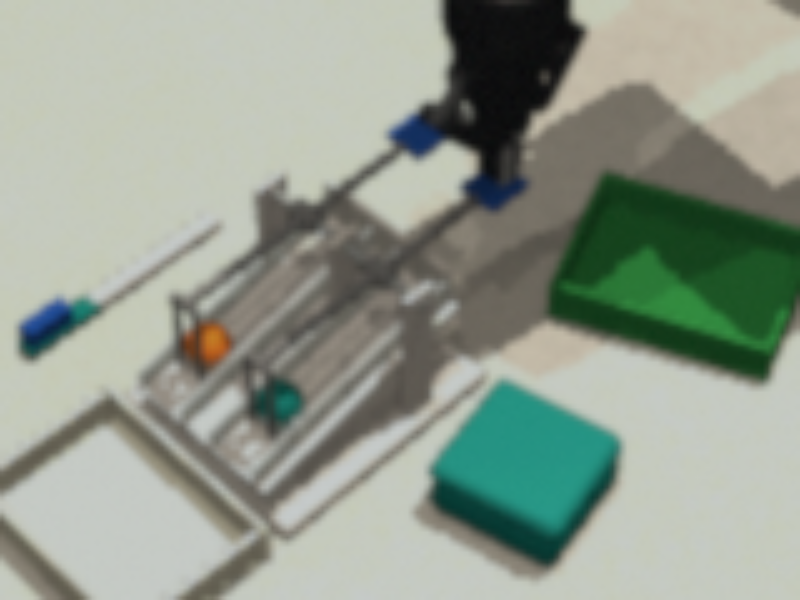

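View pics/w6.png

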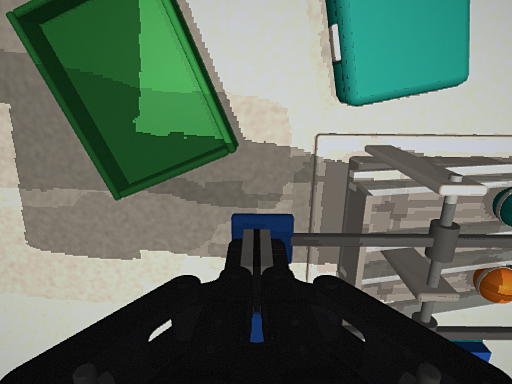

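Fingertips are now just above the left paddle (contact expected about 5 mm lower). Before pressing, I'll check how low any gripper part sits near the right paddle.

Run:
```python
from h import *
s=get_state(); t=s["tcp_pos"]
for n in("scene","top"):
    q=read_camera(n); W=cloud(q); img=q["img"]
    m=(abs(W[...,0]-t[0])<.09)&(abs(W[...,1]-t[1])<.12)&(W[...,2]>.122)&(W[...,2]<.30)&(img.max(-1)<90)
    P=W[m]
    for a in range(-6,7):
        k=(P[:,1]-t[1]>=a*.01)&(P[:,1]-t[1]<a*.01+.01)
        if k.sum(): 
            z=P[k]; i=z[:,2].argsort()[:3]; print(n,"dy",a,"cm",k.sum(),z[i].round(3).tolist())
    if n=="scene":
        r=W[140:190,250:300]
        # silhouettes of paddle right
        hsv=cv2.cvtColor(img,cv2.COLOR_RGB2HSV)
        b=(hsv[...,0]>98)&(hsv[...,0]<125)&(hsv[...,1]>120)&(W[...,2]>.08)&(W[...,2]<.135)
        kk,l,st,ce=cv2.connectedComponentsWithStats(b.astype(np.uint8))
        for i in range(1,kk):
            if st[i,4]>8: print(st[i],W[l==i].mean(0),W[l==i].max(0))
```

```text
scene dy -4 cm 1 [[0.523, 0.017, 0.295]]
scene dy -3 cm 3 [[0.525, 0.019, 0.293], [0.529, 0.024, 0.295], [0.528, 0.027, 0.297]]
scene dy -2 cm 24 [[0.517, 0.035, 0.184], [0.52, 0.033, 0.189], [0.539, 0.034, 0.259]]
scene dy -1 cm 73 [[0.514, 0.042, 0.13], [0.514, 0.046, 0.133], [0.515, 0.043, 0.136]]
scene dy 0 cm 173 [[0.498, 0.056, 0.13], [0.515, 0.047, 0.13], [0.514, 0.05, 0.132]]
scene dy 1 cm 278 [[0.508, 0.058, 0.125], [0.505, 0.059, 0.128], [0.501, 0.059, 0.129]]
scene dy 2 cm 82 [[0.497, 0.068, 0.203], [0.513, 0.067, 0.217], [0.518, 0.068, 0.217]]
scene dy 3 cm 135 [[0.486, 0.079, 0.252], [0.514, 0.083, 0.253], [0.495, 0.084, 0.253]]
scene dy 4 cm 2 [[0.509, 0.089, 0.262], [0.503, 0.087, 0.265]]
[259 163   9   8  38] [ 0.51314127 -0.01840944  0.11643294] [ 0.52529929 -0.004242    0.12038774]
[274 175  11   7  39] [0.5109479  0.04925603 0.11707041] [0.52265882 0.05879649 0.13020855]
top dy -6 cm 11 [[0.588, -0.012, 0.122], [0.551, -0.012, 0.122], [0.503, -0.012, 0.122]]
```

Clear: the gripper stays within ±25 mm of the lane up to z ≈ 0.25, and the tip bottom is at about 0.125. Pressing.

>>> send_rows(
  deltas=[
    [[0,0,-0.4,0,0,0],[0,0,-0.8,0,0,0],[0,0,-1.2,0,0,0],[0,0,-1.6,0,0,0],[0,0,-2.0,0,0,0],[0,0,-2.4,0,0,0],[0,0,-2.8,0,0,0],[0,0,-3.2,0,0,0],[0,0,-3.5,0,0,0],[0,0,-3.5,0,0,0]],
  ],
)

```text
clock: 6.85
tcp_pos: [0.5024, 0.047, 0.0552]
orientation: [-0.0, 0.688, 0.726, -0.0]
wrist_force: [1.8, -0.5, 5.5]
finger_gap: -0.0003
```

Run:
```python
from h import *
s=get_state(); print(s["tcp_pos"],s["wrist_force"])
p=read_camera("wrist"); save(p,"w7.png"); q=read_camera("scene"); cv2.imwrite("pics/s7.png",cv2.resize(q["img"][140:290,150:350,::-1],(800,600)))
```

```text
[0.5024292  0.0470344  0.05523364] [ 1.81591146 -0.46405716  5.45994157]
```

View pics/s7.png

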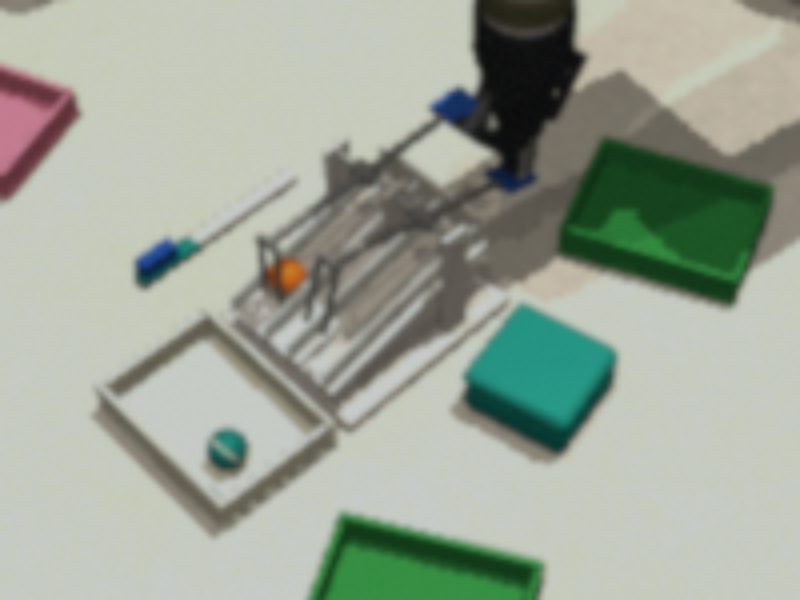

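View pics/w7.png

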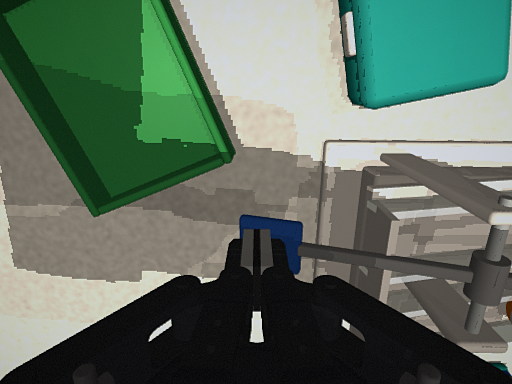

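The scene crop shows the left gate lifted and the teal ball already in the white dish (crop 228, 448). The amber ball is still behind its gate. I'll raise smoothly so the gate closes, then retreat upward.

>>> send_rows(
  deltas=[
    [[0,0,0,0,0,0],[0,0,0,0,0,0],[0,0,0.5,0,0,0],[0,0,1.1,0,0,0],[0,0,1.7,0,0,0],[0,0,2.3,0,0,0],[0,0,2.9,0,0,0],[0,0,3.5,0,0,0],[0,0,4.5,0,0,0],[0,0,6,0,0,0],[0,0,7.5,0,0,0],[0,0,9,0,0,0]],
  ],
)

```text
clock: 8.15
tcp_pos: [0.5031, 0.047, 0.1468]
orientation: [0.0, 0.688, 0.726, 0.0]
wrist_force: [0.5, -0.1, -0.6]
finger_gap: -0.0002
```

>>> send_rows(
  deltas=[
    [[0,0,2,0,0,0],[0,0,4,0,0,0],[0,0,6,0,0,0],[0,0,6,0,0,0],[0,0,6,0,0,0],[0,0,6,0,0,0]],
  ],
)

```text
clock: 8.75
tcp_pos: [0.5022, 0.0471, 0.2048]
orientation: [-0.0, 0.688, 0.726, -0.0]
wrist_force: [0.2, -0.9, 0.7]
finger_gap: -0.0001
```

Run:
```python
from h import *
s=get_state(); print(s["clock"],s["tcp_pos"],s["wrist_force"],s["qvel"].round(3))
q=read_camera("scene"); cv2.imwrite("pics/s8.png",cv2.resize(q["img"][140:290,150:350,::-1],(800,600)))
W=cloud(q);hsv=cv2.cvtColor(q["img"],cv2.COLOR_RGB2HSV)
b=(hsv[...,0]>98)&(hsv[...,0]<125)&(hsv[...,1]>120)&(W[...,2]>.06)&(W[...,2]<.135)
kk,l,st,ce=cv2.connectedComponentsWithStats(b.astype(np.uint8))
for i in range(1,kk):
    if st[i,4]>8: print("paddle",W[l==i].mean(0).round(4))
for t in("teal_capsule","amber_capsule","trinket_dish"):
    for d in silhouettes(q,t)[:2]: print(t,d["conf"],np.median(W[d["mask"]],0).round(3))
```

```text
8.75 [0.50224883 0.04710677 0.20477748] [ 0.24640372 -0.92460887  0.7455327 ] [ 0.     0.005 -0.006  0.001 -0.001  0.001]
paddle [ 0.6012 -0.4425  0.0788]
paddle [ 0.5098 -0.018   0.1163]
paddle [0.507  0.0466 0.1163]
teal_capsule 0.67 [ 0.696 -0.     0.073]
teal_capsule 0.59 [0.832 0.066 0.029]
amber_capsule 0.61 [0.697 0.001 0.073]
amber_capsule 0.17 [0.641 0.042 0.06 ]
trinket_dish 0.96 [ 0.759 -0.363  0.008]
trinket_dish 0.88 [0.4   0.122 0.007]
```

View pics/s8.png

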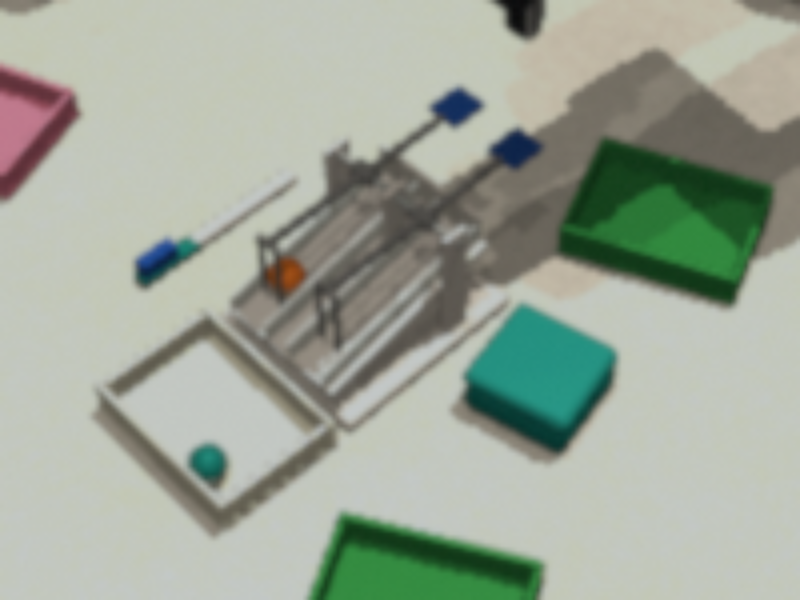

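The teal ball is in the dish (crop 208, 462). Both gates are closed, with both paddles at 0.116, the same height they measured before. Amber is in place and the arm is clear. Handing in.

```bash
python3 -c "
from workcell import *
print(hand_in())"
```

```text
the job is handed in; nothing more can be done
None
```

The teal capsule is in the trinket dish and its gate is closed again. I pressed the left paddle with the shut fingers, kept it down until the capsule had rolled into the dish, then let go and raised the arm clear. The job was handed in at about 9 s.

- **Capsules:** in the last picture the teal capsule is in the white dish, at about (0.83, 0.07). The amber capsule is still behind its closed gate.
- **Rockers:** both paddles are back at their resting height, measured as 0.116 m as at the start.
- **Forces:** the readings at the end of each move peaked at about 6 N. I saw no sign of contact with anything but the left paddle.

**Disagreements:**
- Both the scene and wrist cameras put the finger ends about 35 mm above the stated tool point (TCP). I judged contact by force and depth instead of the stated tool point.
- In the last check, the detector's top result for "teal capsule" was actually the amber ball. I told the two apart by colour in the picture.
- That check's dish detections were the pink and green look-alikes. I confirmed the white dish by eye only.

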